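# Set the label printer's width pointer and hold its sprung cover half open

### The job

Get the desk label printer ready for a new roll: with its cover still shut, turn the knob on its top until the red pointer stands on the middle of the green mark, and let go of the knob. Then lift the sprung cover by its bar handle to 45 degrees (the green tick of the quadrant beside it) and keep holding it there with the gripper: the program finishes while holding, because the cover would fall shut. Do not disturb the other things on the desk.

Things in the scene. Friction and masses are not known exactly. Their poses are not given: they have to be found in the camera images.
- printer: white desk label printer, fixed, 170 (x) x 240 (y) x 85 mm tall. Origin: centre of its underside; own x away from its front, y to its left, z up. Left 150 mm: roll well under a grey cover. Right 90 mm: flat panel (top at z 85) with the knob and, in front of it, a black scale with red pointer and green mark, all under 10 mm high.
- dial_grip (a point): point on the black knob's vertical axis at the height to grip it, 122 mm above the desk. Its upright grip bar is 42 mm long, 14 mm thick, top 7 mm above this point, lower end 24 mm below it on a 44 mm wide disc; the bar lies along this point's own x axis (z up), which turns with the knob.
- dial (a joint): knob angle, rad, 0 to 2.2 (hard stops); grows as the knob turns clockwise seen from above; 0 = grip bar along the printer's x. Friction 0.03 N m, stays where left. One rad moves the pointer 20 mm.
- pointer_tip (a point): tip of the red pointer (3 mm wide bar), which the knob drives along the printer's own +y (to the left) 20 mm per rad of clockwise turn. Axes parallel to the printer's.
- mark_edge (a point): middle of the edge of the green mark (8 mm wide in y) that the pointer tip passes; axes parallel to the printer's. The mark is stiff; do not touch it. It starts 10 to 36 mm to the left (own +y) of the pointer. The pointer is on the mark when both have the same own y.
- cover (a joint): cover angle, rad: 0 = shut, 0.785 = 45 degrees, stop at 1.4. A spring and its weight always pull it shut: about 3 to 6 N at the handle.
- cover_handle (a point): middle of the cover's round steel bar handle: 12 mm thick, along the printer's y between two posts (56 mm clear), 41 mm above the cover's top face, 136 mm above the desk when shut. It can turn between the finger pads as the cover swings. Axes turn with the cover (the printer's when shut).
- quadrant_tick (a point): green tick at 45 degrees on an aluminium quadrant (radius 75 mm about the hinge, black ticks every 15 degrees) that stands upright along the printer's left side; a red line on the cover's left edge points at it at 45 degrees. Only a gauge.
- cover_hinge (a point): middle of the hinge axis (along the printer's y) at the cover's far edge, 86 mm above the desk. The handle point lies 130 mm in front of it (own -x) and 50 mm above it when shut, and moves up and towards own +x as the cover opens. Cover: 155 mm deep, 142 wide, 8 thick.
- ink_bottle: dark blue square ink bottle with black cap, 52x52x62 mm; loose bystander, origin at the centre of its underside
- brass_bell: brass hand bell, 62 wide, 89 tall mm; loose bystander, origin at the centre of its underside
- tape_roll: roll of tan adhesive tape lying flat, 104 across, 25 tall mm; loose bystander, origin at the centre of its underside
- calculator: flat desk calculator 124x76x13 mm; loose bystander, origin at the centre of its underside
- stapler: red and black stapler, 150 long, 52 tall mm; loose bystander, origin at the centre of its underside
- rubber_stamp: rubber stamp with dark red handle near the right edge, 28x56x67 mm; loose bystander, origin at the centre of its underside
- binder_clip: black binder clip 41x32x26 mm; loose bystander, origin at the centre of its underside

How it is judged:
By the outcome, as a careful person would: the job done as asked, in the order asked, and still so for the second after the job is handed in, while the arm keeps its last pose, push and grip.
It also fails if it takes over 51 s, if anything falls off the work surface, if the arm or the gripper's body presses on something with over 40 N, if the wrist force passes 120 N, or if a joint passes its speed limit or range.

### The arm

A 6-joint arm with a two-finger parallel gripper is mounted at the origin on the work surface; the furniture and walls round the work are solid. World frame = base frame: x ahead of the robot, y to its left, z up, the work surface at z = 0. Lengths are in m, angles in rad, forces in N, time in s.
With the tool pointing down it reaches from about 0.275 to 0.85 m from the base axis. Payload 19 kg.
Tool frame: the origin (TCP) lies between the finger pads; the fingertips stand 14 mm ahead of it and the grasp point (between the pads) lies 5 mm behind it; z points along the fingers, y is the line along which they close (so a half turn about z gives the same grasp; the last joint's range is limited). The gripper opens to 85 mm and grips with 20 to 120 N. Pads are 22 mm wide; open, the fingers measure 114 mm over their backs; the gripper's body (76 mm by 85 mm) begins 54 mm behind the grasp point. The pads swing forward as they close: fully open they stand 13 mm farther back than shut.
Start: joints at [-1.339, 0.15, 1.437, -0, 1.554, -0.134], TCP at [0.206, -0.537, 0.245] pointing down, gripper open.
Joint ranges: [-2.8, 2.8], [-0.68, 2.1], [0.12, 2.68], [-1.39, 4.53], [0.16, 2.79], [-2.81, 2.81]. Speed limits (rad/s): [1.89, 1.89, 2.22, 3.01, 3.01, 3.01].

### API

Orientations are given as a rotation vector (axis times angle).
In Python, from cell import monitor, grab_frame, robot gives the robot as it stands.
- The arm moves only by the shell command python3 -m crank FILE [FORCE], which reads ROWS from the file FILE. ROWS is a JSON list that holds a single list of rows (three levels of brackets), with 1 to 5 rows, each of 7 numbers: a rotation vector rx, ry, rz in shares of pi/2 rad (1.0 is pi/2 rad), then dx, dy, dz in shares of the most that a row can go, 1 being 50 mm, then the finger opening in m; each row shifts and turns the commanded pose from where the row before left it, along the tool's axes as they then stand; what a row does not reach is not made up. A row lasts 1/10 s, in which the tool goes at most 0.05 m and 0.15 rad, less where a joint would pass 70% of its speed; a pose out of reach is approached as far as the arm can. The fingers move at their own pace and stop on an object; FORCE is the grip in N (left out, the last holds). Time passes only in rows, so rows that do not move let the fingers close. It prints the time, the measured TCP pose, the force, the opening and the grip force at its end. Shift and turn numbers lie between -1 and 1, and a call with a number outside is refused. Input that does not fit is refused with a message, and nothing moves.
- monitor.read_state(): the state, without advancing time (a new reading comes with each control period).
- grab_frame(name): name is "scene" or "top" or "wrist"; returns a dict with "image" (480x640x3 uint8, red, green, blue), "depth" (480x640 float32, m along the optical axis (not along the pixel's ray), 0 where there is no reading), "fx", "fy", "cx", "cy" (pixels), "R" (3x3) and "t" (3): a world point X has camera coordinates R X + t; the wrist camera has in their place "T_tool_cam" (4x4, takes a point from camera to tool coordinates, whose origin is the TCP and whose axes are the flange's). Camera axes: x right, y down, z forward; pixel columns grow to the right and rows downward; lengths in m; the calibration is good to about 2 mm. A picture is of the moment at which its call begins: read the wrist's pose just before it.
- robot.close_job(): hands the job in; it is judged then, once.
The state is a dict: "clock": time; "joints": joint angles; "qvel": joint speeds; "tau": joint torques, N m; "eef_pos": TCP position; "ee_rot": TCP orientation; "ft_force": force on the tool from outside, world axes, zero at the start; "moment": the same for the moment, N m; "opening": finger opening in m; "finger_force": force on a finger pad.
Only numpy, scipy, OpenCV 4.12 (cv2) and the standard library are available. Lean on these libraries where they do the work, as an engineer would, in place of code of your own. Each camera call takes 0.05 s, during which the arm holds its last target. There are 200 camera calls.

## Working session

There is one attempt and no reset: what is moved stays moved. The work goes in short steps, Python scripts to look and compute and a shell command to move; the robot and the scene stay as the last step left them, time stands still between calls to the robot, and variables do not carry over. Pictures are saved under pics/ and viewed, at most 10 in all, crops included, and the job is handed in when it is done.

```bash
mkdir -p pics; ls; python3 - <<'E'
from cell import monitor, grab_frame
import cv2,pickle
s=monitor.read_state();print(s)
for n in("scene","top"):
    f=grab_frame(n);pickle.dump(f,open(f"{n}0.pkl","wb"));cv2.imwrite(f"pics/{n}0.png",f["image"][:,:,::-1]);print(n,f["fx"],f["cx"],f["R"],f["t"])
E
```

```text
pics
{'clock': 0.0, 'joints': array([-1.33900541e+00,  1.50957982e-01,  1.43804740e+00, -3.86665247e-07,
        1.55380648e+00, -1.33988017e-01]), 'qvel': array([ 0.00024983,  0.00040422,  0.00025259, -0.00096416,  0.00037105,
       -0.00178165]), 'tau': array([ 5.39341690e-04, -7.13059330e+01, -5.70864594e+01, -2.91693586e-04,
        8.95379955e-03, -4.63077504e-05]), 'eef_pos': array([ 0.20559598, -0.53672848,  0.24468327]), 'ee_rot': array([-3.08800064e+00, -5.71145037e-01,  9.41854020e-05]), 'ft_force': array([ 0.39330418, -0.66939513,  0.11525516]), 'moment': array([ 0.0473259 ,  0.04539587, -0.05828919]), 'finger_force': 0.0, 'opening': 0.08510570857607176}
scene 613.9552029831723 315.7648100500899 [[ 0.90544284 -0.42445481  0.00337258]
 [-0.23575518 -0.50948611 -0.82755265]
 [ 0.35297699  0.74850652 -0.56137797]] [-0.51665871  0.18407969  1.43599402]
top 624.5015111584672 326.46871745462795 [[-0.0068529  -0.99640968 -0.08438475]
 [-0.98685933  0.02036229 -0.1602936 ]
 [ 0.16143636  0.0821774  -0.98345573]] [-0.05286713  0.53775259  1.33542991]
```

View pics/top0.png

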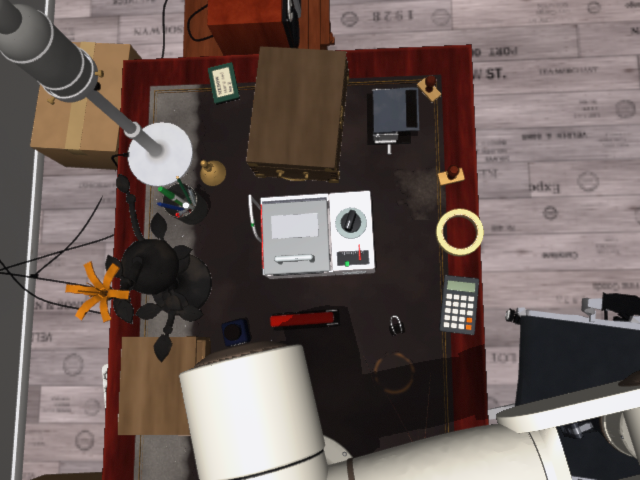

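View pics/scene0.png

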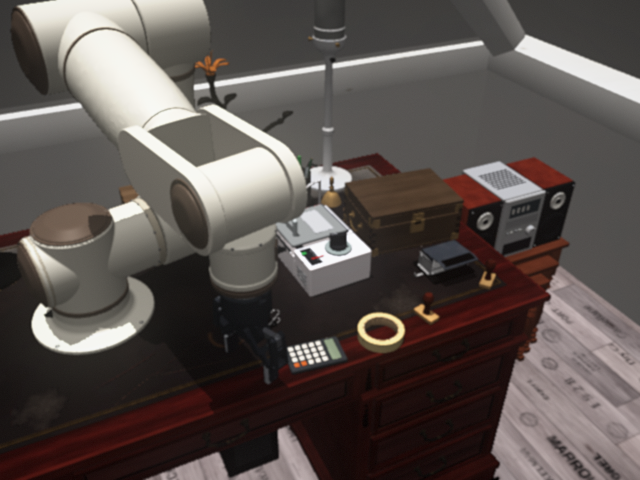

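The top view shows the printer at cols 262–374, rows 192–277, with its front towards the robot. The knob is at (351,222), the pointer near (360,252), the green mark near (347,263) and the handle at (294,258). I'll enlarge that area and get coordinates.

```bash
cat > h.py <<'E'
import numpy as np,cv2,pickle
from scipy.spatial.transform import Rotation as Ro
def ray(f,u,v,z):
    d=f["R"].T@np.array([(u-f["cx"])/f["fx"],(v-f["cy"])/f["fy"],1]);c=-f["R"].T@f["t"]
    return c+d*(z-c[2])/d[2]
def world_wrist(f,s):
    T=np.eye(4);T[:3,:3]=Ro.from_rotvec(s["ee_rot"]).as_matrix();T[:3,3]=s["eef_pos"]
    W=np.linalg.inv(T@f["T_tool_cam"]);f=dict(f);f["R"]=W[:3,:3];f["t"]=W[:3,3];return f
def masks(f):
    h=cv2.cvtColor(f["image"],cv2.COLOR_RGB2HSV).astype(int);H,S,V=h[...,0],h[...,1],h[...,2]
    return dict(red=((H<8)|(H>172))&(S>140)&(V>100),green=(H>45)&(H<85)&(S>120)&(V>80))
def blobs(m,box,amin=4):
    u0,v0,u1,v1=box;n,l,st,c=cv2.connectedComponentsWithStats(m[v0:v1,u0:u1].astype(np.uint8))
    return [(st[i].tolist(),(c[i]+[u0,v0]).round(1)) for i in range(1,n) if st[i][4]>=amin]
E
python3 - <<'E'
from h import *
f=pickle.load(open("top0.pkl","rb"))
c=f["image"][185:285,245:385];cv2.imwrite("pics/crop0.png",cv2.resize(c,None,fx=5.5,fy=5.5,interpolation=cv2.INTER_CUBIC)[:,:,::-1])
m=masks(f)
for k in m: print(k,blobs(m[k],(330,240,380,275)))
# white top: panel
h=cv2.cvtColor(f["image"],cv2.COLOR_RGB2HSV);w=((h[...,1]<25)&(h[...,2]>200))
for st,ce in blobs(w,(245,180,385,285),100): print(st,ce)
for n,u,v,z in(("knob",351,222,.129),("handle",294,258,.136),("ptr",360,252,.09),("mark",347,263,.09)):print(n,ray(f,u,v,z).round(4))
E
```

```text
red [([29, 10, 2, 10, 17], array([359.4, 255.1]))]
green [([15, 21, 4, 5, 20], array([346.5, 263. ]))]
[16, 11, 113, 81, 2260] [345.  224.3]
[26, 33, 47, 26, 1045] [294.3 225.4]
[30, 75, 37, 6, 132] [293.  257.3]
knob [ 0.5728 -0.1188  0.129 ]
handle [ 0.4988 -0.0011  0.136 ]
ptr [ 0.5157 -0.1353  0.09  ]
mark [ 0.4927 -0.1075  0.09  ]
```

View pics/crop0.png

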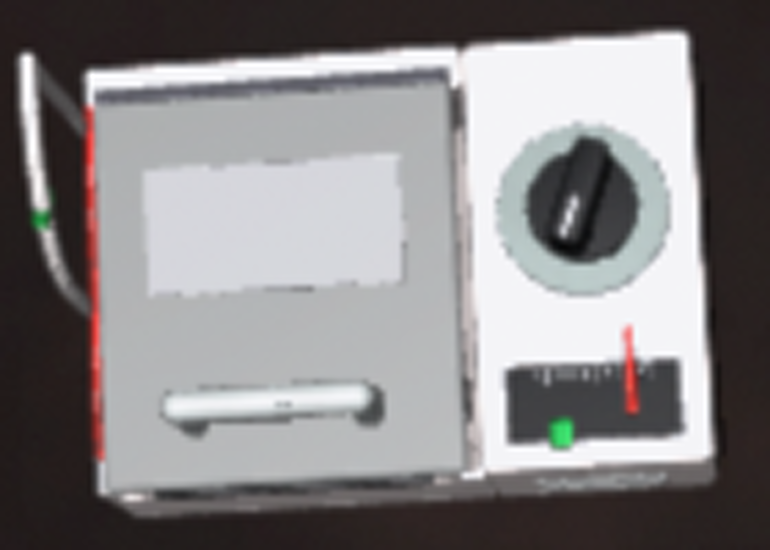

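```bash
python3 - <<'E'
from h import *
from cell import monitor,grab_frame
f=pickle.load(open("top0.pkl","rb"))
P=lambda u,v,z: ray(f,245+(u+.5)/5.5-.5,185+(v+.5)/5.5-.5,z)
for n,a,b,z in(("right",(688,32),(715,460),.085),("back",(468,48),(688,32),.085),("bar",(592,142),(572,248),.129),("handle",(168,408),(378,392),.136),("front",(480,474),(715,460),.085)):
    p,q=P(*a,z),P(*b,z);print(n,p.round(4),q.round(4),"mid",((p+q)/2).round(4),np.degrees(np.arctan2(*(p-q)[1::-1])).round(1))
print("disc",P(582,208,.09).round(4))
d=f["depth"]
def pt(u,v):
    z=d[v,u];return (f["R"].T@(np.array([(u-f["cx"])/f["fx"]*z,(v-f["cy"])/f["fy"]*z,z])-f["t"])).round(3)
for n,u,v in(("chest",300,100),("chest front",300,165),("bell",212,165),("plant",145,260),("lamp",150,150),("knobtop",351,222),("handle",294,258)):print(n,pt(u,v))
w=grab_frame("wrist");print(w["fx"],w["T_tool_cam"].round(3))
E
```

```text
right [ 0.6501 -0.158   0.085 ] [ 0.4812 -0.1653  0.085 ] mid [ 0.5657 -0.1617  0.085 ] 2.5
back [ 0.6461 -0.0717  0.085 ] [ 0.6501 -0.158   0.085 ] mid [ 0.6481 -0.1149  0.085 ] 92.7
bar [ 0.5972 -0.1217  0.129 ] [ 0.5567 -0.1136  0.129 ] mid [ 0.577  -0.1177  0.129 ] -11.3
handle [0.498 0.038 0.136] [ 0.5025 -0.041   0.136 ] mid [ 0.5002 -0.0015  0.136 ] 93.3
front [ 0.4774 -0.075   0.085 ] [ 0.4812 -0.1653  0.085 ] mid [ 0.4793 -0.1202  0.085 ] 92.4
disc [ 0.5799 -0.1159  0.09  ]
chest [ 0.843 -0.013  0.129]
chest front [ 0.699 -0.012  0.127]
bell [0.733 0.203 0.037]
plant [0.484 0.27  0.248]
lamp [0.759 0.334 0.079]
knobtop [ 0.573 -0.119  0.127]
handle [ 0.498 -0.002  0.143]
346.7943487978586 [[-0.    -0.965 -0.261  0.066]
 [ 1.     0.    -0.001 -0.001]
 [ 0.001 -0.261  0.965 -0.13 ]
 [ 0.     0.     0.     1.   ]]
```

The manual's scale: shifts go in shares of 50 mm and turns go in shares of pi/2 rad. Converting my numbers, 0.033 m is 0.66, -0.0173 m is -0.346.

```bash
for i in 1; do
echo '[[[0, 0, 0, 0.66, -0.346, 0, 0.085], [0, 0, 0, 0.66, -0.346, 0, 0.085], [0, 0, 0, 0.66, -0.346, 0, 0.085], [0, 0, 0, 0.66, -0.346, 0, 0.085], [0, 0, 0, 0.66, -0.346, 0, 0.085]]]' > rows.txt && python3 -m crank rows.txt
echo '[[[0, 0, 0, 0.66, -0.346, 0, 0.085], [0, 0, 0, 0.66, -0.346, 0, 0.085], [0, 0, 0, 0.66, -0.346, 0, 0.085], [0, 0, 0, 0.66, -0.346, 0, 0.085], [0, 0, 0, 0.66, -0.346, 0, 0.085]]]' > rows.txt && python3 -m crank rows.txt
echo '[[[0, 0, 0, 0.66, -0.346, 0, 0.085], [0, 0, 0, 0.66, -0.346, 0, 0.085], [0, 0, 0, 0.66, -0.346, 0, 0.085], [0, 0, 0, 0.66, -0.346, 0, 0.085], [0, 0, 0, 0.66, -0.346, 0, 0.085]]]' > rows.txt && python3 -m crank rows.txt
echo '[[[0, 0, -0.0955, 0, 0, 0, 0.085], [0, 0, -0.0955, 0, 0, 0, 0.085], [0, 0, -0.0955, 0, 0, 0, 0.085], [0, 0, -0.0955, 0, 0, 0, 0.085], [0, 0, -0.0955, 0, 0, 0, 0.085]]]' > rows.txt && python3 -m crank rows.txt
echo '[[[0, 0, -0.0955, 0, 0, 0, 0.085], [0, 0, -0.0955, 0, 0, 0, 0.085], [0, 0, -0.0955, 0, 0, 0, 0.085], [0, 0, -0.0955, 0, 0, 0, 0.085], [0, 0, -0.0955, 0, 0, 0, 0.085]]]' > rows.txt && python3 -m crank rows.txt
echo '[[[0, 0, -0.0955, 0, 0, 0, 0.085], [0, 0, -0.0955, 0, 0, 0, 0.085], [0, 0, -0.0955, 0, 0, 0, 0.085], [0, 0, -0.0955, 0, 0, 0, 0.085], [0, 0, -0.0955, 0, 0, 0, 0.085]]]' > rows.txt && python3 -m crank rows.txt
echo '[[[0, 0, -0.0955, 0, 0, 0, 0.085], [0, 0, -0.0955, 0, 0, 0, 0.085], [0, 0, -0.0191, 0, 0, 0, 0.085], [0, 0, 0, 0, 0, 0, 0.085]]]' > rows.txt && python3 -m crank rows.txt
done
```

```text
clock: 0.65
eef_pos: [0.3295, -0.3959, 0.2452]
ee_rot: [-3.089, -0.571, 0.0]
ft_force: [0.1, 0.3, -0.1]
opening: 0.0848
finger_force: 0.0
clock: 1.15
eef_pos: [0.4527, -0.256, 0.2452]
ee_rot: [-3.089, -0.571, 0.0]
ft_force: [0.7, -1.3, 0.6]
opening: 0.085
finger_force: 0.0
clock: 1.65
eef_pos: [0.5759, -0.1161, 0.2451]
ee_rot: [-3.089, -0.572, 0.0]
ft_force: [-0.4, -0.5, 0.5]
opening: 0.0848
finger_force: 0.0
clock: 2.15
eef_pos: [0.575, -0.1175, 0.245]
ee_rot: [-2.66, -1.671, 0.0]
ft_force: [1.1, 1.0, 1.0]
opening: 0.0852
finger_force: 0.0
clock: 2.65
eef_pos: [0.575, -0.1175, 0.245]
ee_rot: [-1.863, -2.529, 0.0]
ft_force: [0.9, 0.7, 0.1]
opening: 0.085
finger_force: 0.0
clock: 3.15
eef_pos: [0.575, -0.1175, 0.2451]
ee_rot: [-0.807, -3.036, -0.0]
ft_force: [-1.1, 0.6, 0.4]
opening: 0.0852
finger_force: 0.0
clock: 3.55
eef_pos: [0.575, -0.1175, 0.2451]
ee_rot: [-0.311, -3.126, -0.0]
ft_force: [-0.5, 0.0, 0.1]
opening: 0.0849
finger_force: 0.0
```

```bash
python3 - <<'E'
from h import *
from cell import monitor,grab_frame
s=monitor.read_state();f=world_wrist(grab_frame("wrist"),s);pickle.dump(f,open("w1.pkl","wb"))
cv2.imwrite("pics/w1.png",f["image"][:,:,::-1]);m=masks(f)
for k in m:
    for st,c in blobs(m[k],(0,0,640,480),15): print(k,st,c,ray(f,*c,.09).round(4))
E
```

```text
red [546, 61, 13, 180, 458] [551.9 149.1] [0.5469 0.0802 0.09  ]
red [14, 108, 10, 24, 37] [ 18.9 119.5] [ 0.4429 -0.3245  0.09  ]
red [277, 139, 13, 43, 160] [282.6 157.8] [ 0.5113 -0.1307  0.09  ]
red [35, 160, 23, 54, 92] [ 45.7 185.7] [ 0.4948 -0.3244  0.09  ]
red [83, 172, 20, 28, 292] [ 92.1 186.9] [ 0.5031 -0.2878  0.09  ]
red [95, 216, 29, 39, 251] [111.7 233.8] [ 0.5436 -0.2859  0.09  ]
red [89, 295, 26, 58, 177] [101.5 322.9] [ 0.6208 -0.3239  0.09  ]
green [305, 115, 12, 15, 137] [310.  122.2] [ 0.4893 -0.1038  0.09  ]
green [616, 172, 13, 11, 86] [621.8 176.4] [0.5798 0.1353 0.09  ]
green [605, 188, 9, 8, 34] [609.6 192.1] [0.5908 0.1259 0.09  ]
```

View pics/w1.png

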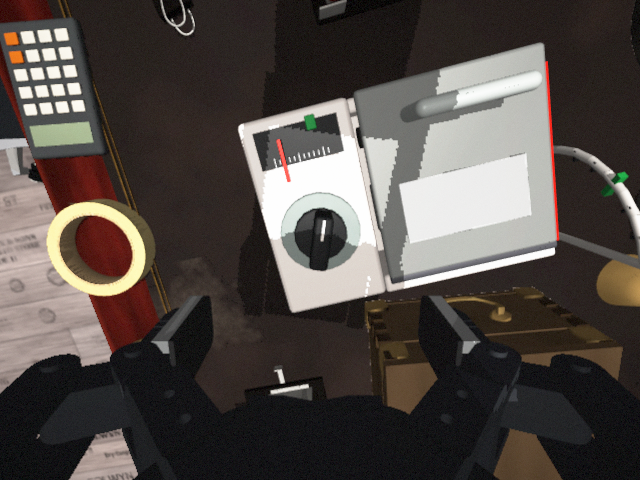

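The wrist view shows the knob bar centred near (321,239), the pointer running (279,140)–(289,181), the green mark at (310,122), and the handle from (422,107) to (538,78).

```bash
cat >> h.py <<'E'
def yaw(p,q): d=p-q; return np.degrees(np.arctan2(d[1],d[0])).round(1)
def gap(f,boxr,boxg,psi,z=.09):
    # pointer tip and green mark centre in printer y
    m=masks(f);r=[b for b in blobs(m["red"],boxr,20)];g=[b for b in blobs(m["green"],boxg,15)]
    r=max(r,key=lambda b:b[0][4]);g=max(g,key=lambda b:b[0][4])
    x,y,w,h,_=r[0];yy,xx=np.nonzero(m["red"][boxr[1]+y:boxr[1]+y+h,boxr[0]+x:boxr[0]+x+w])
    P=np.array([ray(f,a+boxr[0]+x,b+boxr[1]+y,z) for a,b in zip(xx,yy)]);G=ray(f,*g[1],z)
    e=np.array([-np.sin(psi),np.cos(psi)]);return P[:,:2].mean(0).round(4),G[:2].round(4),((G[:2]-P[:,:2].mean(0))@e).round(4)
E
python3 - <<'E'
from h import *
f=pickle.load(open("w1.pkl","rb"));t=pickle.load(open("top0.pkl","rb"))
print("bar",yaw(ray(f,318,270,.129),ray(f,324,209,.129)), ((ray(f,318,270,.129)+ray(f,324,209,.129))/2).round(4))
print("disc",ray(f,320.5,230,.087).round(4))
print("R",yaw(ray(f,293,310,.085),ray(f,241,130,.085)),"L",yaw(ray(f,384,290,.085),ray(f,349,100,.085)),"coverL",yaw(ray(f,556,243,.09),ray(f,545,47,.09)))
print("handle",yaw(ray(f,538,78,.136),ray(f,422,107,.136)),((ray(f,538,78,.136)+ray(f,422,107,.136))/2).round(4))
print("front",yaw(ray(f,349,99,.085),ray(f,241,130,.085)),"back",yaw(ray(f,384,290,.085),ray(f,293,311,.085)))
for z in(.087,.093):
  print(gap(f,(260,130,310,190),(290,105,330,140),.045,z),gap(t,(330,240,380,275),(330,240,380,275),.045,z))
E
```

```text
bar -16.6 [ 0.5738 -0.1125  0.129 ]
disc [ 0.5759 -0.1126  0.087 ]
R 2.5 L 1.2 coverL 2.0
handle 92.0 [0.4963 0.0057 0.136 ]
front 93.7 back 92.7Traceback (most recent call last):
  File "<stdin>", line 9, in <module>
  File "h.py", line 19, in gap
    r=max(r,key=lambda b:b[0][4]);g=max(g,key=lambda b:b[0][4])
ValueError: max() iterable argument is empty
```

Converted, 0.02 m is 0.4, 0.0024 m is 0.048, 0.05 rad / 1.5708 = 0.0318.

```bash
echo '[[[0, 0, 0.0318, 0.012, 0.048, 0.4, 0.085], [0, 0, 0, 0, 0, 0.4, 0.085], [0, 0, 0, 0, 0, 0.4, 0.085], [0, 0, 0, 0, 0, 0.3, 0.085], [0, 0, 0, 0, 0, 0, 0.085]]]' > rows.txt && python3 -m crank rows.txt
python3 - <<'E'
from h import *
from cell import monitor,grab_frame
s=monitor.read_state();f=world_wrist(grab_frame("wrist"),s);pickle.dump(f,open("w2.pkl","wb"))
print(s["eef_pos"]);m=masks(f)
for k in m:
    for st,c in blobs(m[k],(150,0,450,480),15): print(k,st,c,ray(f,*c,.09).round(4))
cv2.imwrite("pics/w2.png",f["image"][:,:,::-1])
E
```

```text
clock: 4.1
eef_pos: [0.5742, -0.1149, 0.1683]
ee_rot: [-0.388, -3.114, -0.001]
ft_force: [-0.0, 0.5, 1.0]
opening: 0.0849
finger_force: 0.0
[ 0.57421404 -0.114867    0.16833519]
red [101, 141, 23, 57, 314] [262.1 167.9] [ 0.512  -0.1309  0.09  ]
green [138, 105, 17, 22, 256] [296.  115.4] [ 0.4889 -0.1041  0.09  ]
```

View pics/w2.png

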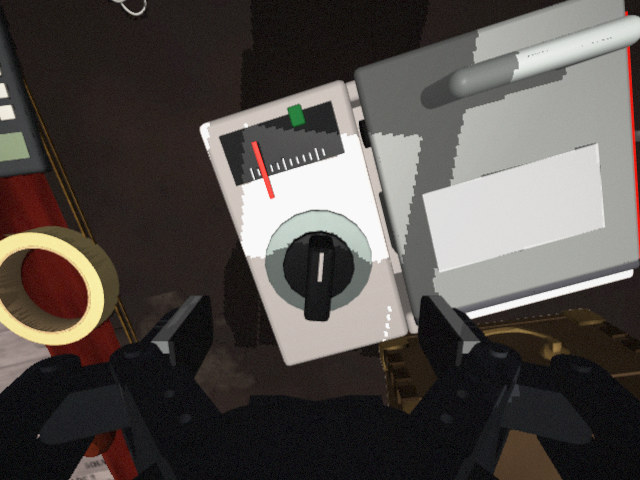

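Converted, 0.015 m is 0.3, 0.01 m is 0.2.

```bash
echo '[[[0, 0, 0, 0, 0, 0.3, 0.06], [0, 0, 0, 0, 0, 0.3, 0.05], [0, 0, 0, 0, 0, 0.2, 0.04], [0, 0, 0, 0, 0, 0.18, 0.04], [0, 0, 0, 0, 0, 0, 0.04]]]' > rows.txt && python3 -m crank rows.txt
echo '[[[0, 0, 0, 0, 0, 0, 0], [0, 0, 0, 0, 0, 0, 0], [0, 0, 0, 0, 0, 0, 0], [0, 0, 0, 0, 0, 0, 0], [0, 0, 0, 0, 0, 0, 0]]]' > rows.txt && python3 -m crank rows.txt 40
echo '[[[0, 0, 0, 0, 0, 0, 0], [0, 0, 0, 0, 0, 0, 0]]]' > rows.txt && python3 -m crank rows.txt
python3 - <<'E'
from h import *
from cell import monitor,grab_frame
s=monitor.read_state();f=world_wrist(grab_frame("wrist"),s);pickle.dump(f,open("w3.pkl","wb"))
print(s["eef_pos"],s["moment"],s["joints"]);m=masks(f)
for k in m:
    for st,c in blobs(m[k],(150,0,450,480),15): print(k,st,c,ray(f,*c,.09).round(4))
cv2.imwrite("pics/w3.png",f["image"][:,:,::-1])
E
```

```text
clock: 4.65
eef_pos: [0.5744, -0.1149, 0.1198]
ee_rot: [-0.385, -3.116, -0.001]
ft_force: [-1.3, 0.3, 0.5]
opening: 0.0398
finger_force: 0.0
clock: 5.15
eef_pos: [0.5753, -0.1137, 0.1221]
ee_rot: [0.384, 3.117, 0.003]
ft_force: [-0.8, 12.6, 3.6]
opening: 0.0133
finger_force: 39.8
clock: 5.35
eef_pos: [0.5752, -0.1137, 0.122]
ee_rot: [0.384, 3.117, 0.003]
ft_force: [-0.2, 12.4, 2.2]
opening: 0.0135
finger_force: 39.8
[ 0.57520757 -0.11373032  0.12202688] [ 1.94324311  0.04531331 -0.00213708] [-0.32777769  0.24397977  1.58035531  0.00236711  1.31716107 -1.65393219]
red [77, 137, 30, 74, 519] [241.2 172.6] [ 0.5123 -0.1325  0.09  ]
green [126, 89, 23, 28, 431] [287.3 102.5] [ 0.4885 -0.1042  0.09  ]
```

Converted, 0.0012 m is 0.024, 0.1 rad / 1.5708 = 0.0637.

```bash
echo '[[[0, 0, 0, 0, 0.024, 0, 0], [0, 0, 0.0637, 0, 0, 0, 0], [0, 0, 0.0637, 0, 0, 0, 0], [0, 0, 0.0637, 0, 0, 0, 0], [0, 0, 0.0637, 0, 0, 0, 0]]]' > rows.txt && python3 -m crank rows.txt
echo '[[[0, 0, 0.0637, 0, 0, 0, 0], [0, 0, 0.0637, 0, 0, 0, 0], [0, 0, 0.0637, 0, 0, 0, 0], [0, 0, 0.0637, 0, 0, 0, 0], [0, 0, 0.0637, 0, 0, 0, 0]]]' > rows.txt && python3 -m crank rows.txt
echo '[[[0, 0, 0.0637, 0, 0, 0, 0], [0, 0, 0.0637, 0, 0, 0, 0], [0, 0, 0.0637, 0, 0, 0, 0], [0, 0, 0, 0, 0, 0, 0], [0, 0, 0, 0, 0, 0, 0]]]' > rows.txt && python3 -m crank rows.txt
python3 - <<'E'
from h import *
from cell import monitor,grab_frame
s=monitor.read_state();f=world_wrist(grab_frame("wrist"),s);pickle.dump(f,open("w4.pkl","wb"))
t=grab_frame("top");pickle.dump(t,open("t4.pkl","wb"))
print(s["moment"])
for f,b in((f,(0,0,640,480)),(t,(330,235,380,275))):
  m=masks(f)
  for k in m:
    for st,c in blobs(m[k],b,6): print(k,st,c,ray(f,*c,.09).round(4))
cv2.imwrite("pics/w4.png",pickle.load(open("w4.pkl","rb"))["image"][:,:,::-1])
E
```

```text
clock: 5.9
eef_pos: [0.5755, -0.1129, 0.1221]
ee_rot: [1.002, 2.977, 0.003]
ft_force: [-0.6, 11.2, 3.8]
opening: 0.0132
finger_force: 39.9
clock: 6.4
eef_pos: [0.5761, -0.1122, 0.1221]
ee_rot: [1.707, 2.637, 0.006]
ft_force: [7.0, 15.9, 0.1]
opening: 0.0132
finger_force: 39.7
clock: 6.9
eef_pos: [0.5766, -0.112, 0.1221]
ee_rot: [2.077, 2.356, 0.007]
ft_force: [11.9, 17.3, -1.5]
opening: 0.0134
finger_force: 39.5
[ 2.85035123 -1.70843821 -0.00448181]
red [152, 261, 70, 10, 446] [185.4 265.7] [ 0.5115 -0.1086  0.09  ]
green [126, 244, 23, 17, 337] [137.5 251.8] [ 0.4883 -0.1044  0.09  ]
```

View pics/w4.png

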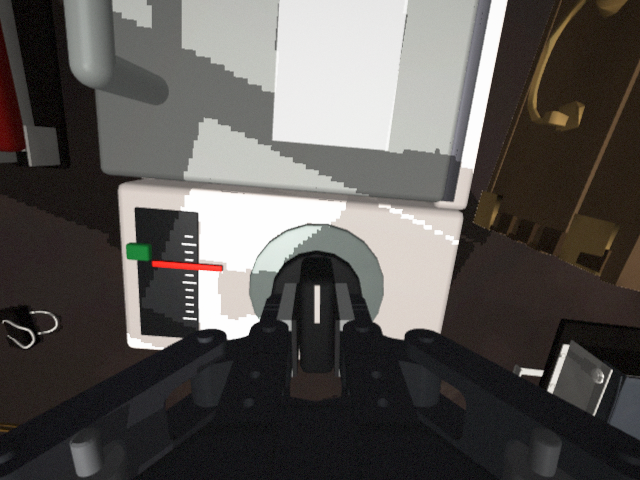

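The pointer runs (222,268)–(152,263) and the mark is centred at (137.5,252), so about 5.1 mm is left, or roughly 0.255 rad.

Converted, 0.0011 m is 0.022, 0.0009 m is 0.018, 0.1 rad / 1.5708 = 0.0637.

```bash
echo '[[[0, 0, 0.0637, 0.018, 0.022, 0, 0], [0, 0, 0.0637, 0, 0, 0, 0], [0, 0, 0.0318, 0, 0, 0, 0], [0, 0, 0, 0, 0, 0, 0], [0, 0, 0, 0, 0, 0, 0]]]' > rows.txt && python3 -m crank rows.txt
cat > look.py <<'E'
from h import *
import sys
from cell import monitor,grab_frame
s=monitor.read_state();g=grab_frame("wrist");f=world_wrist(g,s);n=sys.argv[1]
pickle.dump(f,open(n+".pkl","wb"));cv2.imwrite(f"pics/{n}.png",f["image"][:,:,::-1])
m=masks(f)
for k in m:
    for st,c in blobs(m[k],(0,0,640,480),200 if len(sys.argv)<3 else 40): print(k,st,c,ray(f,*c,.09).round(4))
def fit(k,box):
    u0,v0,u1,v1=box;v,u=np.nonzero(m[k][v0:v1,u0:u1]);P=np.array([ray(f,a+u0,b+v0,.09)[:2] for a,b in zip(u,v)])
    q=P-P.mean(0);_,_,V=np.linalg.svd(q,full_matrices=False);d=V[0]*np.sign(V[0][0]);return P.mean(0),np.degrees(np.arctan2(d[1],d[0]))
if len(sys.argv)<3:
    r,a=fit("red",(140,180,260,330));G,_=fit("green",(100,180,180,330))
    for psi in(np.radians(a),.035,.045,.05):print(round(np.degrees(psi),2),"gap mm",round(1e3*((G-r)@[-np.sin(psi),np.cos(psi)]),2))
E
python3 look.py w5
```

```text
clock: 7.5
eef_pos: [0.5773, -0.1118, 0.1221]
ee_rot: [2.355, 2.078, 0.005]
ft_force: [7.9, 10.7, -0.7]
opening: 0.0129
finger_force: 39.6
red [151, 279, 68, 17, 408] [183.5 287.2] [ 0.5114 -0.1035  0.09  ]
green [127, 286, 24, 17, 310] [138.6 294.1] [ 0.4883 -0.1043  0.09  ]
2.95 gap mm 0.37
2.01 gap mm -0.01
2.58 gap mm 0.22
2.86 gap mm 0.33
```

Converted, 0.0008 m is 0.016, 0.0006 m is 0.012, 0.014 rad / 1.5708 = 0.0089.

```bash
echo '[[[0, 0, 0.0089, 0.016, 0.012, 0, 0], [0, 0, 0, 0, 0, 0, 0], [0, 0, 0, 0, 0, 0, 0.04], [0, 0, 0, 0, 0, 0, 0.04], [0, 0, 0, 0, 0, 0, 0.04]]]' > rows.txt && python3 -m crank rows.txt
echo '[[[0, 0, 0, 0, 0, 0, 0.05], [0, 0, 0, 0, 0, -0.4, 0.05], [0, 0, 0, 0, 0, -0.4, 0.05], [0, 0, 0, 0, 0, -0.4, 0.05], [0, 0, 0, 0, 0, 0, 0.05]]]' > rows.txt && python3 -m crank rows.txt
python3 look.py w6; python3 - <<'E'
from h import *
f=pickle.load(open("w6.pkl","rb"));m=masks(f)
for k in m:print(k,blobs(m[k],(100,100,320,380),30))
E
```

```text
clock: 8.05
eef_pos: [0.5769, -0.1123, 0.1214]
ee_rot: [2.37, 2.062, -0.0]
ft_force: [0.6, -0.1, 0.2]
opening: 0.04
finger_force: 0.0
clock: 8.55
eef_pos: [0.5778, -0.1125, 0.1841]
ee_rot: [2.368, 2.06, 0.003]
ft_force: [-0.8, -0.1, 0.0]
opening: 0.05
finger_force: 0.0
red [0, 47, 17, 36, 296] [ 5.4 69.1] [0.4133 0.0233 0.09  ]
red [192, 246, 50, 13, 233] [214.9 251.5] [ 0.5108 -0.1031  0.09  ]
2.78 gap mm 0.52
2.01 gap mm 0.17
2.58 gap mm 0.43
2.86 gap mm 0.56
red [([92, 146, 50, 13, 233], array([214.9, 251.5]))]
green [([75, 151, 17, 13, 171], array([183. , 257.4]))]
```

View pics/w6.png

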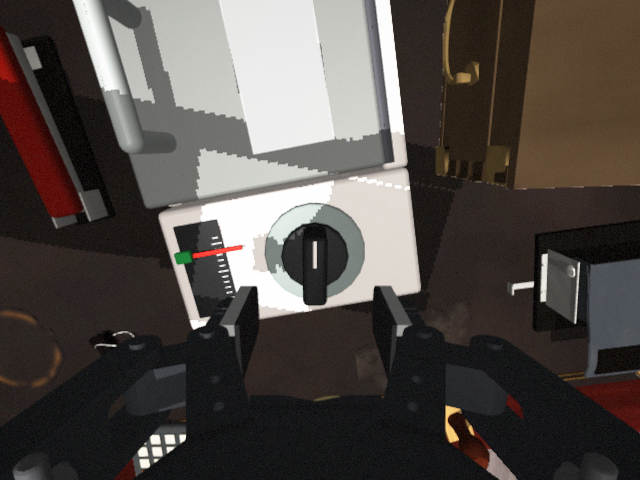

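Converted, 0.0212 m is 0.424, -0.0187 m is -0.374.

```bash
echo '[[[0, 0, 0, 0.424, -0.374, 0, 0.06], [0, 0, 0, 0.424, -0.374, 0, 0.06], [0, 0, 0, 0.424, -0.374, 0, 0.06], [0, 0, 0, 0.424, -0.374, 0, 0.06], [0, 0, 0, 0.424, -0.374, 0, 0.06]]]' > rows.txt && python3 -m crank rows.txt
echo '[[[0, 0, -0.0637, 0, 0, 0, 0.06], [0, 0, -0.0535, 0, 0, 0, 0.06], [0, 0, 0, 0, 0, 0, 0.06]]]' > rows.txt && python3 -m crank rows.txt
python3 look.py w7 x
```

```text
clock: 9.1
eef_pos: [0.4979, 0.0066, 0.1803]
ee_rot: [-2.37, -2.061, 0.001]
ft_force: [0.9, 0.1, 0.3]
opening: 0.0601
finger_force: 0.0
clock: 9.4
eef_pos: [0.4987, 0.0059, 0.1806]
ee_rot: [-2.168, -2.272, 0.001]
ft_force: [-0.3, -0.1, 0.5]
opening: 0.0599
finger_force: 0.0
red [295, 144, 232, 4, 651] [414.6 145.1] [0.5554 0.0776 0.09  ]
red [159, 300, 28, 15, 275] [172.2 308. ] [ 0.4009 -0.0383  0.09  ]
red [305, 393, 46, 5, 208] [325.8 394.9] [ 0.511 -0.104  0.09 ]
green [468, 114, 15, 13, 166] [474.7 119.9] [0.5897 0.0938 0.09  ]
green [289, 390, 15, 10, 120] [296.6 393.8] [ 0.4892 -0.104   0.09  ]
```

View pics/w7.png

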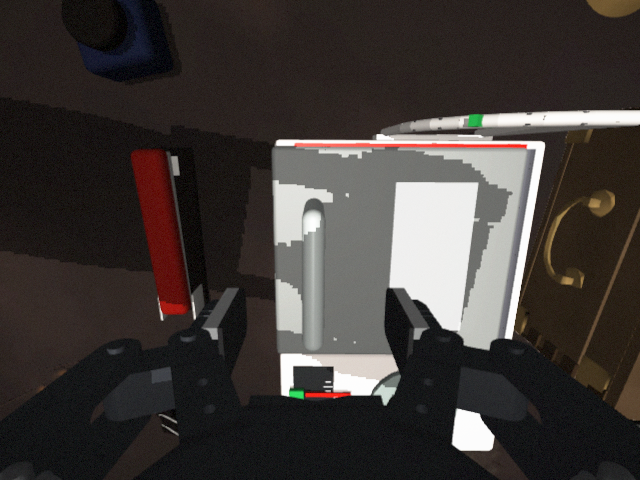

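The handle stands upright in the image at col 313.5, rows 205–350, between the fingers. The pointer is level with the mark, though the gripper partly hides it.

```bash
python3 - <<'E'
from h import *
f=pickle.load(open("w7.pkl","rb"));print(f["cx"])
a,b=ray(f,313.5,210,.138),ray(f,313.5,347,.138);print(a,b,(a+b)/2,yaw(a,b))
E
```

```text
315.23840177224946
[0.49540477 0.04297936 0.138     ] [ 0.49891636 -0.03436353  0.138     ] [0.49716056 0.00430791 0.138     ] 92.6
```

Converted, 0.015 m is 0.3, -0.0015 m is -0.03.

```bash
echo '[[[0, 0, 0, -0.03, -0.02, 0.3, 0.05], [0, 0, 0, 0, 0, 0.3, 0.05], [0, 0, 0, 0, 0, 0.2, 0.05], [0, 0, 0, 0, 0, 0.192, 0.05], [0, 0, 0, 0, 0, 0, 0.05]]]' > rows.txt && python3 -m crank rows.txt
echo '[[[0, 0, 0, 0, 0, 0, 0], [0, 0, 0, 0, 0, 0, 0], [0, 0, 0, 0, 0, 0, 0], [0, 0, 0, 0, 0, 0, 0], [0, 0, 0, 0, 0, 0, 0]]]' > rows.txt && python3 -m crank rows.txt 60
echo '[[[0, 0, 0, 0, 0, 0, 0], [0, 0, 0, 0, 0, 0, 0]]]' > rows.txt && python3 -m crank rows.txt
```

```text
clock: 9.95
eef_pos: [0.4976, 0.0042, 0.1305]
ee_rot: [-2.171, -2.269, 0.002]
ft_force: [0.5, 0.2, -0.2]
opening: 0.05
finger_force: 0.0
clock: 10.45
eef_pos: [0.4974, 0.0042, 0.1322]
ee_rot: [-2.17, -2.27, 0.002]
ft_force: [-9.5, -0.4, 8.4]
opening: 0.0101
finger_force: 58.5
clock: 10.65
eef_pos: [0.4974, 0.0042, 0.1322]
ee_rot: [-2.17, -2.27, 0.002]
ft_force: [-10.7, -0.9, 6.6]
opening: 0.0101
finger_force: 58.5
```

Converted, -0.0102 m is -0.204, -0.0096 m is -0.192.

```bash
echo '[[[0, 0, 0, 0, 0.086, -0.204, 0], [0, 0, 0, 0, 0.102, -0.192, 0], [0, 0, 0, 0, 0.116, -0.184, 0], [0, 0, 0, 0, 0.132, -0.174, 0], [0, 0, 0, 0, 0, 0, 0]]]' > rows.txt && python3 -m crank rows.txt
echo '[[[0, 0, 0, 0, 0.144, -0.164, 0], [0, 0, 0, 0, 0.158, -0.154, 0], [0, 0, 0, 0, 0.166, -0.14, 0], [0, 0, 0, 0, 0.18, -0.126, 0], [0, 0, 0, 0, 0, 0, 0]]]' > rows.txt && python3 -m crank rows.txt
echo '[[[0, 0, 0, 0, 0.186, -0.11, 0], [0, 0, 0, 0, 0.198, -0.098, 0], [0, 0, 0, 0, 0, 0, 0], [0, 0, 0, 0, 0, 0, 0]]]' > rows.txt && python3 -m crank rows.txt
python3 look.py w8 x; python3 - <<'E'
from h import *
from cell import grab_frame
f=grab_frame("scene");t=grab_frame("top");pickle.dump((f,t),open("s8.pkl","wb"))
cv2.imwrite("pics/s8.png",cv2.resize(np.vstack([f["image"][150:330,200:440],t["image"][150:330,210:450]]),None,fx=1.6,fy=1.6)[:,:,::-1])
E
```

```text
clock: 11.15
eef_pos: [0.5185, 0.0051, 0.1705]
ee_rot: [-2.169, -2.269, 0.005]
ft_force: [-25.1, -3.0, 10.7]
opening: 0.01
finger_force: 59.4
clock: 11.65
eef_pos: [0.5523, 0.0065, 0.2018]
ee_rot: [2.17, 2.27, 0.0]
ft_force: [-23.9, -1.1, 32.9]
opening: 0.0099
finger_force: 62.0
clock: 12.05
eef_pos: [0.5707, 0.0073, 0.212]
ee_rot: [2.171, 2.27, -0.001]
ft_force: [-22.0, -1.5, 32.3]
opening: 0.0103
finger_force: 61.9
red [217, 135, 185, 9, 701] [293.3 139.5] [0.5517 0.0795 0.09  ]
red [62, 147, 62, 151, 4023] [ 92.4 220.9] [0.4052 0.0153 0.09  ]
red [625, 402, 15, 38, 414] [633.4 420.1] [ 0.8551 -0.1422  0.09  ]
green [310, 115, 13, 11, 122] [315.4 120.3] [0.5665 0.0927 0.09  ]
```

View pics/w8.png

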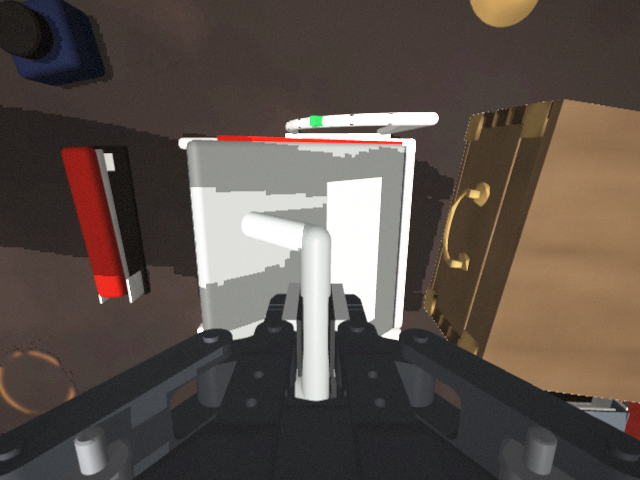

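View pics/s8.png

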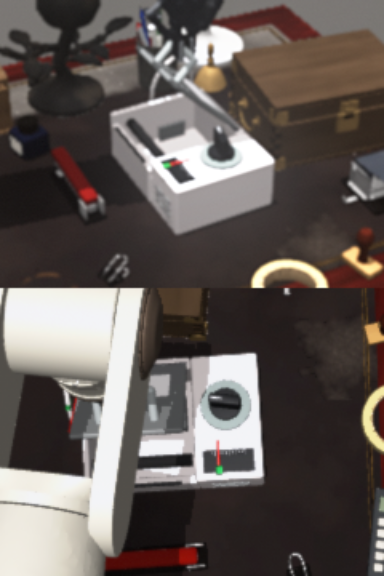

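The cover is up at about 45° and the top view shows the red pointer in line with the green mark. There is some radial strain on the arm, so I'll relieve it. Then I'll measure the cover angle from the wrist depth of the cover face.

Converted, -0.0027 m is -0.054, -0.0012 m is -0.024.

```bash
echo '[[[0, 0, 0, 0, -0.024, -0.054, 0], [0, 0, 0, 0, 0, 0, 0], [0, 0, 0, 0, 0, 0, 0]]]' > rows.txt && python3 -m crank rows.txt
cat > ang.py <<'E'
from h import *
from cell import monitor,grab_frame
s=monitor.read_state();f=world_wrist(grab_frame("wrist"),s)
d=f["depth"];v,u=np.mgrid[150:270,205:395];z=d[150:270,205:395]
C=np.stack([(u-f["cx"])/f["fx"]*z,(v-f["cy"])/f["fy"]*z,z],-1)[z>0]
P=(C-f["t"])@f["R"];r=np.random.default_rng(0);best=None
for _ in range(300):
    a=P[r.choice(len(P),3,False)];n=np.cross(a[1]-a[0],a[2]-a[0]);n/=np.linalg.norm(n)+1e-12;k=abs((P-a[0])@n)<.0015
    if best is None or k.sum()>best.sum():best=k
Q=P[best];c=Q.mean(0);n=np.linalg.svd(Q-c,full_matrices=False)[2][2];n*=np.sign(n[2])
print("inliers",best.mean().round(2),"n",n.round(3),"angle",np.degrees(np.arctan2(np.hypot(n[0],n[1]),n[2])).round(2),"force",s["ft_force"].round(1),"eef",s["eef_pos"].round(4))
E
python3 ang.py
python3 - <<'E'
from h import *
f,t=pickle.load(open("s8.pkl","rb"));m=masks(t)
for k in m:
  for st,c in blobs(m[k],(330,230,380,275),4): print(k,st,c,ray(t,*c,.09).round(4))
E
```

```text
clock: 12.5
eef_pos: [0.5695, 0.0072, 0.2117]
ee_rot: [-2.17, -2.27, 0.002]
ft_force: [-8.8, -2.3, 2.1]
opening: 0.0099
finger_force: 61.3
inliers 0.87 n [0.696 0.033 0.718] angle 44.13 force [-8.8 -2.3  2.1] eef [0.5695 0.0072 0.2117]
red [16, 21, 2, 10, 15] [346.3 256. ] [ 0.5077 -0.1062  0.09  ]
green [15, 31, 4, 5, 19] [346.5 263.1] [ 0.4926 -0.1065  0.09  ]
```

```bash
sed -e 's/150:270/20:105/g;s/205:395/120:450/g' ang.py > desk.py; python3 desk.py; python3 ang.py
```

```text
inliers 0.94 n [-0.001 -0.002  1.   ] angle 0.09 force [-9.1 -3.2  0.5] eef [0.5695 0.0072 0.2117]
inliers 0.87 n [0.696 0.033 0.718] angle 44.13 force [-8.3 -4.   1.2] eef [0.5695 0.0072 0.2117]
```

Converted, 0.002 m is 0.04, -0.0009 m is -0.018.

```bash
echo '[[[0, 0, 0, 0, 0.04, -0.018, 0], [0, 0, 0, 0, 0, 0, 0], [0, 0, 0, 0, 0, 0, 0], [0, 0, 0, 0, 0, 0, 0], [0, 0, 0, 0, 0, 0, 0]]]' > rows.txt && python3 -m crank rows.txt; python3 ang.py
```

```text
clock: 13.15
eef_pos: [0.5715, 0.0073, 0.2126]
ee_rot: [-2.17, -2.27, 0.003]
ft_force: [-9.8, -3.4, 1.7]
opening: 0.0098
finger_force: 61.2
inliers 0.87 n [0.707 0.034 0.706] angle 45.08 force [-9.8 -3.4  1.7] eef [0.5715 0.0073 0.2126]
```

```bash
python3 -c "
from cell import robot
print(robot.close_job())"
```

```text
the job is handed in; nothing more can be done
None
```

The job is handed in: the pointer stands about 0.4 mm short of the middle of the green mark, the knob is released, and the gripper is holding the cover at a measured 45.1°; no other object was touched as far as the pictures show.

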